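# Fish a lashing ring out from under a pallet

### The job

A steel lashing ring has slid into the narrow gap under the loaded pallet. Take the bent hook from its forked stand, reach into the gap, set its toe down on the cardboard sheet and draw the ring along with the toe kept lightly pressed on the sheet, until the whole ring lies clear in front of the pallet, then hang the hook back on its stand as it was. Work by feel: the sheet is not level and dents, so never push on sheet or pallet with more than 5 newtons; do not touch the ring with the gripper, and leave the other things on the bench alone.

Things in the scene. Friction and masses are not known exactly. Their poses are not given: they have to be found in the camera images.
- hook: bent hook, 0.28 kg: dark wooden handle 26 x 26 x 70 mm tall on a 44 x 44 x 6 mm steel guard plate (underside 41 mm below the origin), 8 mm steel rod below. Origin: centre of the handle, where to grip; z up. The rod goes down to 136 mm below the origin, bends and runs 85 mm forward along the hook's +x (foot), then bends down into a short round-ended toe
- hook_toe (a point): lowest point of the hook's toe: 85 mm ahead of the handle's axis, 160 mm below the handle's centre, 20 mm below the foot's underside; axes as the hook's. The hook's centre of mass lies about 8 mm from the handle's axis towards the toe
- stand_seat (a point): where the handle's centre is when the hook hangs on the fixed forked stand, 175 mm above the bench. Two level prongs along the stand's y, 16 mm wide, 14 mm apart, tops at 134 mm, from -45 mm (post side, post no higher) to +30 mm (open end) of this point; the guard rests on both, the rod hangs between. Hook goes out and in along +y, lifted 10 to 20 mm, its x along the stand's x
- pallet: fixed low wooden pallet, 300 x 300 mm, carton on its rear. Origin: on the bench, middle of the mouth of its central gap; x runs straight into the gap, z up. Gap 80 mm wide between two 40 mm bearers, roofed by cross slats (undersides 100 mm, tops 115 mm above the bench, 28 mm wide, 32 mm openings, so the ring is seen from above). Carton begins 163 mm in and is 200 mm high
- gap_floor (a point): reference point 45 mm inside the gap, on its middle line, 30 mm above the bench: here lies the top of the 76 mm wide cardboard sheet that floors the gap (within 2 mm) and runs on to 105 mm in front of the pallet. From here it slopes up or down towards the mouth by up to 0.13 rad, unmeasured, different each time. It is springy: sinks 1 mm per 2 N pressed on it. Axes as the pallet's
- ring: flat steel ring lying on the sheet in the gap, outer diameter 50 mm, hole 26 mm, 5 mm thick, about 60 g. Origin: centre of its underside. Out of the gap means this point is at least 30 mm in front of the pallet's mouth
- tape_roll: empty tape core, 96 mm across, 48 mm tall, a bystander standing on the bench; origin under its centre
- stamp: hand stamp, 42 x 62 x 66 mm, a bystander; origin under its centre
- mug: white mug, 80 mm across, 90 mm tall, a bystander; origin under its centre
- marker: black marker, 125 x 16 x 14 mm, a bystander lying on the bench; origin under its centre
Mind the look-alikes: they are no part of the job. What is shaped like the hook but purple or yellow is not meant.

How it is judged (in metres and radians):
On the way, in this order (a step that is already met when the one before it is completed fails the run):
1. the hook is taken off its stand (distance between hook and stand_seat above 0.1 m), for 0.1 s.
2. the hook's toe is inside the gap and resting on its floor, the ring still in the gap (x of hook_toe in the frame of pallet above 0.01 m and y of hook_toe in the frame of pallet between -0.04 and 0.04 m and x of ring in the frame of pallet above 0 m and contact force between hook and pallet above 0.5 N), for 0.1 s.
3. the ring is drawn out of the gap, clear of the pallet's front, with the hook's toe still pressed on the sheet (x of ring in the frame of pallet below -0.03 m and contact force between hook and pallet above 0.5 N), for 0.1 s.
At the end, for the whole second after the job is handed in: The ring lies still in front of the gap, its centre 30 to 130 mm before the pallet's front and within 60 mm of the gap's middle line, and the hook hangs still and upright (within 0.12 rad) on its stand, its handle's centre within 15 mm of the seat point (x of ring in the frame of pallet between -0.13 and -0.03 m and y of ring in the frame of pallet between -0.06 and 0.06 m and linear speed of each of ring, hook below 0.02 m/s and distance between hook and stand_seat below 0.015 m and angle between hook's own z axis and vertical below 0.12 rad); the robot touches nothing.
It fails at once if the hook pushes on the sheet or the pallet with more than 5 N (contact force between hook and pallet above 5 N).
It fails at once if the gripper touches the ring (contact force between the fingers and ring above 0.5 N).
It fails at once if a bystander is moved by more than 30 mm (distance of any of tape_roll, stamp, mug, marker from where it was at the start of the episode above 0.03 m).
It also fails if it takes over 72 s, if anything falls off the work surface, if the arm or the gripper's body presses on something with over 40 N, if the wrist force passes 120 N, or if a joint passes its speed limit or range.

### The arm

A 6-joint arm with a two-finger parallel gripper is mounted at the origin on the work surface. World frame = base frame: x ahead of the robot, y to its left, z up, the work surface at z = 0. Lengths are in mm, angles in degrees, forces in N, time in s.
With the tool pointing down it reaches from about 375 to 925 mm from the base axis. Payload 5.7 kg.
Tool frame: the origin (TCP) lies midway between the tips of the shut fingers; the grasp point (between the pads) lies 19 mm behind it; z points along the fingers, y is the direction in which the jaws open and shut (so a half turn about z gives the same grasp; the last joint's range is limited). The gripper opens to 88 mm and grips with 3 to 60 N. Pads are 20 mm wide; open, the fingers measure 115 mm over their backs; the gripper's body (75 mm by 178 mm) begins 61 mm behind the grasp point.
Start: joints at [69.036, 20.558, 86.54, -0, 72.909, -6.595], TCP at [148.901, 581.197, 222.623] pointing down, gripper open.
Joint ranges: [-170.27, 170.27], [-57.76, 135], [12.27, 136.19], [-55.21, 235.2], [11.17, 155.16], [-170.74, 170.74]. Speed limits (degrees/s): [136.94, 136.94, 180, 180, 180, 180].

### API

Orientations are given as [roll, pitch, yaw] about the fixed x, y, z axes, in that order (R = Rz(yaw) Ry(pitch) Rx(roll)).
In Python, from bench import get_state, imaging, order gives the robot as it stands. The module is installed in compiled form; this text tells all that it offers.
- The arm moves only by the tool drive_tool, never from a script. Its argument "moves" is a list of rows, each an object of numbers: "jaw": the finger opening in mm, from 0 to 87.8; "x", "y", "z": the shift along the tool's x, y, z in mm; "wx", "wy", "wz": the turn, a rotation vector about the tool's x, y, z in degrees. A call has 1 to 10 rows; each row shifts and turns the commanded pose from where the row before left it, along the tool's axes as they then stand; what a row does not reach is not made up. A row lasts 1/8 s, in which the tool goes at most 62.5 mm and 10.7 degrees, less where a joint would pass 70% of its speed; a pose out of reach is approached as far as the arm can. A call with a gripper value outside its range is refused whole. The fingers move at their own pace and stop on an object; "grip_force" is the grip in N (left out, the last holds). Time passes only in rows, so rows that do not move let the fingers close. It gives the time, the measured TCP pose, the force and the opening at its end, in the units of the state.
- get_state(): the state, without advancing time (a new reading comes with each control period).
- imaging.camera(name): name is "side" or "top" or "wrist"; returns a dict with "color" (384x512x3 uint8, blue, green, red), "intrinsics" (3x3 intrinsics, pixels), "T" (4x4, takes a point from camera to world coordinates); the wrist camera has in their place "tool_from_camera" (4x4, takes a point from camera to tool coordinates, whose origin is the TCP and whose axes are the flange's). Camera axes: x right, y up, looking along -z (the intrinsics and any distortion apply to the point x, -y, -z); pixel columns grow to the right and rows downward; lengths in mm; the calibration is good to about 2 mm. A picture is of the moment at which its call begins: read the wrist's pose just before it. There is no depth.
- order.hand_in(): hands the job in, once; it reports no verdict.
The state is a dict: "time_s": time; "qpos": joint angles; "qd": joint speeds; "effort": joint torques, N m; "position": TCP position; "eef_rot": TCP orientation; "wrist_force": force on the tool from outside, world axes, zero at the start; "ft_torque": the same for the moment, N m; "finger_gap": opening from 0.0 (shut) to 1.0 (fully open).
Only numpy, scipy, OpenCV 4.12 (cv2) and the standard library are available. Lean on these libraries where they do the work, as an engineer would, in place of code of your own. Each camera call takes 0.05 s, during which the arm holds its last target. There are 200 camera calls.

## Working session

There is one attempt and no reset: what is moved stays moved. The work goes in short steps, Python scripts to look and compute and a tool call to move; the robot and the scene stay as the last step left them, time stands still between calls to the robot, and variables do not carry over. Pictures are saved under pics/ and viewed, about 8 in all and at most 12, crops included, and the job is handed in when it is done.

Besides the shell and the picture viewer there is one more tool, called after "Request:" in YAML: its name, and indented under it one key for each argument. drive_tool: Moves the arm, as the interface text tells. Its arguments: {"type":"object","properties":{"moves":{"type":"array"},"grip_force":{"type":"number"}},"required":["moves"]}

```bash
mkdir -p pics; cat > h.py <<'E'
import numpy as np, cv2
from bench import get_state, imaging
from scipy.spatial.transform import Rotation as R
def ray(c,u,v):
    K=c["intrinsics"];T=c["T"]
    d=np.linalg.inv(K)@[u,v,1.]; d=np.array([d[0],-d[1],-d[2]])
    return T[:3,3],T[:3,:3]@d
def onz(c,u,v,z):
    o,d=ray(c,u,v); return o+d*(z-o[2])/d[2]
def proj(c,p):
    T=np.linalg.inv(c["T"]);q=T[:3,:3]@np.asarray(p,float)+T[:3,3]
    h=c["intrinsics"]@[q[0],-q[1],-q[2]];return h[:2]/h[2]
def tri(c1,p1,c2,p2):
    o1,d1=ray(c1,*p1);o2,d2=ray(c2,*p2)
    s=np.linalg.lstsq(np.c_[d1,-d2],o2-o1,rcond=None)[0]
    a,b=o1+d1*s[0],o2+d2*s[1];return (a+b)/2,np.linalg.norm(a-b)
E
python3 - <<'E'
from h import *
import pickle
cs={}
for n in("top","side"):
    c=imaging.camera(n);cs[n]=c;cv2.imwrite(f"pics/{n}0.png",c["color"])
    print(n,c["intrinsics"],c["T"].round(3),[k for k in c])
pickle.dump(cs,open("cs.pkl","wb"))
print(get_state())
E
```

```text
top [[443.27656723   0.         255.80381549]
 [  0.         443.27656723 192.54420811]
 [  0.           0.           1.        ]] [[-7.000000e-03  9.830000e-01 -1.860000e-01  2.046310e+02]
 [-1.000000e+00 -7.000000e-03 -2.000000e-03 -1.170800e+02]
 [-3.000000e-03  1.860000e-01  9.830000e-01  1.622722e+03]
 [ 0.000000e+00  0.000000e+00  0.000000e+00  1.000000e+00]] ['color', 'intrinsics', 'T']
side [[430.90377103   0.         248.09840615]
 [  0.         430.90377103 193.62607121]
 [  0.           0.           1.        ]] [[ 8.920000e-01  2.990000e-01 -3.380000e-01  1.250000e+01]
 [-4.510000e-01  6.220000e-01 -6.400000e-01 -1.036157e+03]
 [ 1.900000e-02  7.240000e-01  6.900000e-01  1.120351e+03]
 [ 0.000000e+00  0.000000e+00  0.000000e+00  1.000000e+00]] ['color', 'intrinsics', 'T']
{'time_s': 0.1, 'qpos': array([ 6.90343013e+01,  2.05943533e+01,  8.65901541e+01, -2.20686699e-03,
        7.29082611e+01, -6.59286218e+00]), 'qd': array([-0.03727375, -0.07153738, -0.05150566, -0.03401185, -0.06032414,
        0.09641439]), 'effort': array([-2.69393468e-04, -5.16355383e+01, -2.71407384e+01,  6.76999753e-02,
        2.76793353e-02, -4.37962251e-05]), 'position': array([148.7250295 , 580.65792865, 221.90546524]), 'eef_rot': array([-1.79907603e+02, -8.55666032e-03,  1.65627807e+02]), 'wrist_force': array([ 0.2270767 ,  0.45574801, -0.60393258]), 'ft_torque': array([0.03016933, 0.02342271, 0.01107846]), 'finger_gap': 0.9981936756803133}
```

View pics/top0.png

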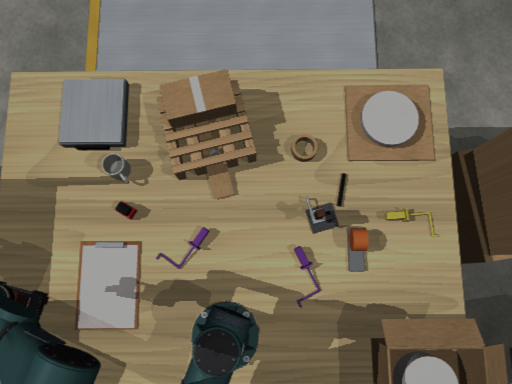

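View pics/side0.png

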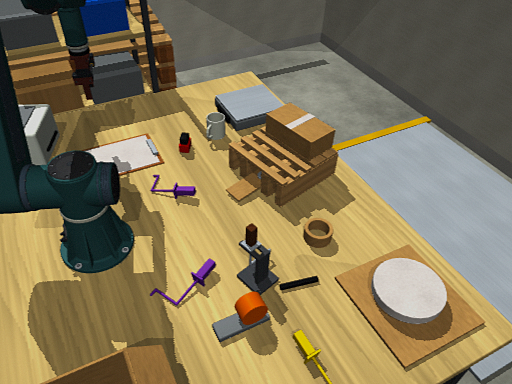

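The top view shows the pallet at (210,130), with its mouth towards (220,175), and the hook on its stand at (318,213). The side view shows the handle at (251,233). I'll enlarge these areas.

```bash
python3 - <<'E'
from h import *
import pickle
cs=pickle.load(open("cs.pkl","rb"))
def crop(n,u,v,w=80,h=60,k=5):
    return cv2.resize(cs[n]["color"][v:v+h,u:u+w],None,fx=k,fy=k,interpolation=cv2.INTER_CUBIC)
a=np.vstack([np.hstack([crop("top",295,185),crop("side",225,220,100,75,4)]),np.hstack([crop("top",160,110,100,75,4),crop("top",180,140,80,60,5)])])
cv2.imwrite("pics/crop1.png",a)
E
```

```text
(no output)
```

View pics/crop1.png

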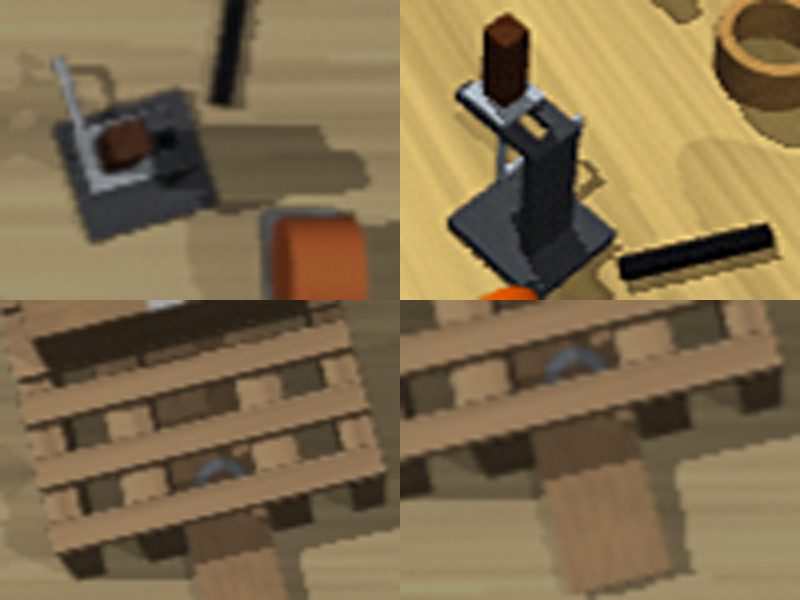

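The crops show the toe at top-view pixel (306.6,197.4), the handle top at about (321,212) in the top view and (251.7,227.5) in the side view, and the post on the right. The ring is seen through the first slat opening at about (215,155).

```bash
python3 - <<'E'
from h import *
import pickle
cs=pickle.load(open("cs.pkl","rb"));t,s=cs["top"],cs["side"]
print("handle top",tri(t,(321,212),s,(251.7,227.5)))
print("handle top z210",onz(t,321,212,210),onz(s,251.7,227.5,210))
print("toe",onz(t,306.6,197.4,25))
# mouth slat front lower corners (top face z115)
a=onz(t,160+60/4,110+552/4-6,115);b=onz(t,160+385/4,110+465/4-1,115);print(a,b,np.degrees(np.arctan2(a[1]-b[1],a[0]-b[0]))-90,np.linalg.norm(a-b),(a+b)/2)
print("ring far edge",onz(t,180+172/5,140+348/5,38))
print(get_state()["position"]); 
for n in ("wrist",):
    c=imaging.camera(n);print(c["tool_from_camera"].round(2),c["intrinsics"])
E
```

```text
handle top (array([ 404.52158181, -322.61526672,  213.23203647]), np.float64(2.4877362684540434))
handle top z210 [ 406.18384419 -323.48082059  210.        ] [ 404.6494032  -319.88385797  210.        ]
toe [ 486.8783316  -299.69271136   25.        ]
[320.74278082 161.14471892 115.        ] [ 375.74026779 -114.86061369  115.        ] 11.269291181201936 281.4314609363644 [348.24152431  23.14205262 115.        ]
ring far edge [442.34329334  36.0499894   38.        ]
[148.7250295  580.65792865 221.90546524]
[[-0.0000e+00  9.6000e-01  2.7000e-01  7.2460e+01]
 [ 1.0000e+00  0.0000e+00  0.0000e+00  7.0000e-02]
 [-0.0000e+00  2.7000e-01 -9.6000e-01 -1.6186e+02]
 [ 0.0000e+00  0.0000e+00  0.0000e+00  1.0000e+00]] [[270.97240341   0.         261.8332922 ]
 [  0.         270.97240341 191.66301274]
 [  0.           0.           1.        ]]
```

```bash
python3 - <<'E'
from h import *
import pickle
cs=pickle.load(open("cs.pkl","rb"));t=cs["top"]
a=onz(t,160+57/4,110+250/4,115);b=onz(t,160+385/4,110+163/4,115);print(a,b,np.degrees(np.arctan2(a[1]-b[1],a[0]-b[0]))-90,np.linalg.norm(a-b),(a+b)/2)
print("ring far edge",onz(t,180+172/5,140+48/5,36))
E
```

```text
[562.80034064 170.26605441 115.        ] [ 639.25351683 -116.75035314  115.        ] 14.915661507878582 297.02442046530706 [601.02692873  26.75785064 115.        ]
ring far edge [667.68078077  38.57271718  36.        ]
```

Request:
drive_tool:
  moves:
    - {"wz":10,"z":-10}
    - {"wz":10,"z":-10}
    - {"wz":10,"z":-10}
    - {"wz":10,"z":-10}
    - {"wz":10,"z":-10}
    - {"wz":10,"z":-10}

```text
schema error: expected keys jaw, x, y, z, wx, wy, wz
```

Request:
drive_tool:
  moves:
    - {"x":-46,"y":25}
    - {"x":-46,"y":25}
    - {"x":-46,"y":25}
    - {"x":-46,"y":25}
    - {"x":-46,"y":25}
    - {"x":-46,"y":25}
    - {"x":-46,"y":25}
    - {"x":-46,"y":25}
    - {"x":-46,"y":25}
    - {"x":-46,"y":25}

```text
schema error: expected keys jaw, x, y, z, wx, wy, wz
```

Request:
drive_tool:
  moves:
    - {"jaw":87,"x":0,"y":0,"z":-10,"wx":0,"wy":0,"wz":10}
    - {"jaw":87,"x":0,"y":0,"z":-10,"wx":0,"wy":0,"wz":10}
    - {"jaw":87,"x":0,"y":0,"z":-10,"wx":0,"wy":0,"wz":10}
    - {"jaw":87,"x":0,"y":0,"z":-10,"wx":0,"wy":0,"wz":10}
    - {"jaw":87,"x":0,"y":0,"z":-10,"wx":0,"wy":0,"wz":10}
    - {"jaw":87,"x":0,"y":0,"z":-10,"wx":0,"wy":0,"wz":10}

```text
time_s: 0.9
position: [148.8, 580.9, 282.6]
eef_rot: [-180.0, 0.0, 105.3]
wrist_force: [0.2, -0.7, 0.5]
finger_gap: 0.993
```

Request:
drive_tool:
  moves:
    - {"jaw":87,"x":-46,"y":25,"z":0,"wx":0,"wy":0,"wz":0}
    - {"jaw":87,"x":-46,"y":25,"z":0,"wx":0,"wy":0,"wz":0}
    - {"jaw":87,"x":-46,"y":25,"z":0,"wx":0,"wy":0,"wz":0}
    - {"jaw":87,"x":-46,"y":25,"z":0,"wx":0,"wy":0,"wz":0}
    - {"jaw":87,"x":-46,"y":25,"z":0,"wx":0,"wy":0,"wz":0}
    - {"jaw":87,"x":-46,"y":25,"z":0,"wx":0,"wy":0,"wz":0}
    - {"jaw":87,"x":-46,"y":25,"z":0,"wx":0,"wy":0,"wz":0}
    - {"jaw":87,"x":-46,"y":25,"z":0,"wx":0,"wy":0,"wz":0}
    - {"jaw":87,"x":-46,"y":25,"z":0,"wx":0,"wy":0,"wz":0}
    - {"jaw":87,"x":-46,"y":25,"z":0,"wx":0,"wy":0,"wz":0}

```text
time_s: 2.15
position: [514.5, 204.2, 282.5]
eef_rot: [-180.0, -0.0, 105.6]
wrist_force: [0.7, 0.3, 0.2]
finger_gap: 0.99
```

Request:
drive_tool:
  moves:
    - {"jaw":87,"x":-52,"y":5,"z":8,"wx":0,"wy":0,"wz":0}
    - {"jaw":87,"x":-52,"y":5,"z":8,"wx":0,"wy":0,"wz":0}
    - {"jaw":87,"x":-52,"y":5,"z":8,"wx":0,"wy":0,"wz":0}
    - {"jaw":87,"x":-52,"y":5,"z":8,"wx":0,"wy":0,"wz":0}
    - {"jaw":87,"x":0,"y":0,"z":0,"wx":0,"wy":0,"wz":0}

```text
time_s: 2.78
position: [589.5, 7.4, 249.5]
eef_rot: [-179.9, 0.0, 105.4]
wrist_force: [-0.1, 1.2, 0.2]
finger_gap: 0.988
```

```bash
cat >> h.py <<'E'
def wrist():
    s=get_state(); c=imaging.camera("wrist")
    T=np.eye(4);T[:3,:3]=R.from_euler("xyz",s["eef_rot"],degrees=True).as_matrix();T[:3,3]=s["position"]
    c["T"]=T@c["tool_from_camera"];return c
E
python3 - <<'E'
from h import *
import pickle
c=wrist();pickle.dump(c,open("w1.pkl","wb"));cv2.imwrite("pics/w1.png",cv2.resize(c["color"],None,fx=1.5,fy=1.5,interpolation=cv2.INTER_CUBIC));print(get_state()["position"])
E
```

```text
[588.78440241   9.36593468 249.87602746]
```

View pics/w1.png

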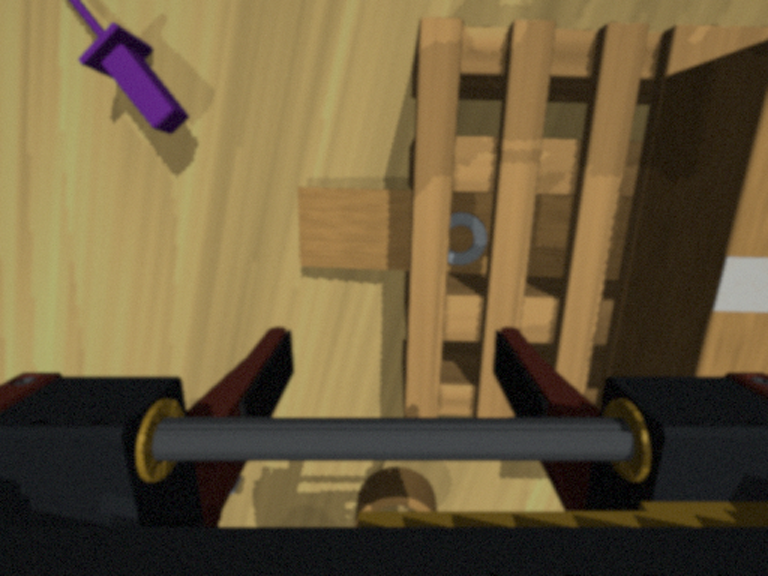

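The wrist view shows the ring through the first opening, centre about (462,238)/1.5. The slat's front edge runs from (420,20) to (407,415), and the sheet end from (300,187) to (300,267).

```bash
python3 - <<'E'
from h import *
import pickle
c=pickle.load(open("w1.pkl","rb"))
P=lambda u,v,z:onz(c,u/1.5,v/1.5,z)
a=P(420,20,115);b=P(407,415,115);d=a-b;print("front edge",a,b,np.degrees(np.arctan2(d[1],d[0]))-90,np.linalg.norm(d))
yaw=np.radians(np.degrees(np.arctan2(d[1],d[0]))-90)
print("slat2 L edge",P(514,22,115),P(477,415,115))
# bearers' inner edges z100, seen in openings
print("bearers",P(470,190,100),P(462,294,100))
for z in (33,36): print("ring c",P(461,238,z),"right",P(488,238,z),"top",P(465,213,z),"bot",P(465,265,z))
for z in (20,30,40): print("sheet end",P(300,187,z),P(300,267,z), "len", np.linalg.norm(P(300,187,z)-P(300,267,z)))
for z in (25,30,35): print("sheet mouth",P(405,190,z),P(407,270,z))
E
```

```text
front edge [562.9613375  173.84500791 115.        ] [ 633.65117673 -104.96314949  115.        ] 14.227138086761613 287.63004363027324
slat2 L edge [621.25295507 188.63907876 115.        ] [689.68521062 -89.53126118 115.        ]
bearers [629.77450967  81.9564882  100.        ] [649.01579524   3.37671153 100.        ]
ring c [647.91146207  38.96184942  33.        ] right [672.23715775  45.64036019  33.        ] top [644.33874374  61.9177283   33.        ] bot [659.54121607  15.38712256  33.        ]
ring c [647.30587969  39.27555162  36.        ] right [671.43868025  45.90110391  36.        ] top [643.76149189  62.04939761  36.        ] bot [658.8434134   15.88776494  36.        ]
sheet end [490.56859958  43.37482009  20.        ] [506.27445913 -31.80249565  20.        ] len 76.80040902584247
sheet end [492.63782047  44.27298646  30.        ] [507.94232946 -28.98323371  30.        ] len 74.83783661004217
sheet end [494.70704135  45.17115282  40.        ] [509.61019978 -26.16397177  40.        ] len 72.87526419424186
sheet mouth [585.84343323  66.88276632  25.        ] [608.41073154  -5.67657963  25.        ]
sheet mouth [585.65834305  67.03341101  30.        ] [607.93356493  -4.58683827  30.        ]
sheet mouth [585.47325287  67.18405571  35.        ] [607.45639832  -3.49709691  35.        ]
```

Request:
drive_tool:
  moves:
    - {"jaw":87,"x":-39,"y":-33,"z":-5,"wx":0,"wy":0,"wz":0}
    - {"jaw":87,"x":-39,"y":-33,"z":-5,"wx":0,"wy":0,"wz":0}
    - {"jaw":87,"x":-39,"y":-33,"z":-5,"wx":0,"wy":0,"wz":0}
    - {"jaw":87,"x":-39,"y":-33,"z":-5,"wx":0,"wy":0,"wz":0}
    - {"jaw":87,"x":-39,"y":-33,"z":-5,"wx":0,"wy":0,"wz":0}
    - {"jaw":87,"x":-39,"y":-33,"z":-5,"wx":0,"wy":0,"wz":0}
    - {"jaw":87,"x":-39,"y":-33,"z":-5,"wx":0,"wy":0,"wz":0}
    - {"jaw":87,"x":-39,"y":-33,"z":-5,"wx":0,"wy":0,"wz":0}
    - {"jaw":87,"x":0,"y":0,"z":0,"wx":0,"wy":0,"wz":0}

```text
time_s: 3.95
position: [418.2, -362.5, 291.3]
eef_rot: [180.0, 0.1, 105.5]
wrist_force: [-0.1, -0.1, 0.6]
finger_gap: 0.994
```

```bash
python3 - <<'E'
from h import *
import pickle
c=wrist();pickle.dump(c,open("w2.pkl","wb"));cv2.imwrite("pics/w2.png",cv2.resize(c["color"],None,fx=1.5,fy=1.5,interpolation=cv2.INTER_CUBIC));print(get_state()["position"])
E
```

```text
[ 418.75176875 -360.60734791  290.88266571]
```

View pics/w2.png

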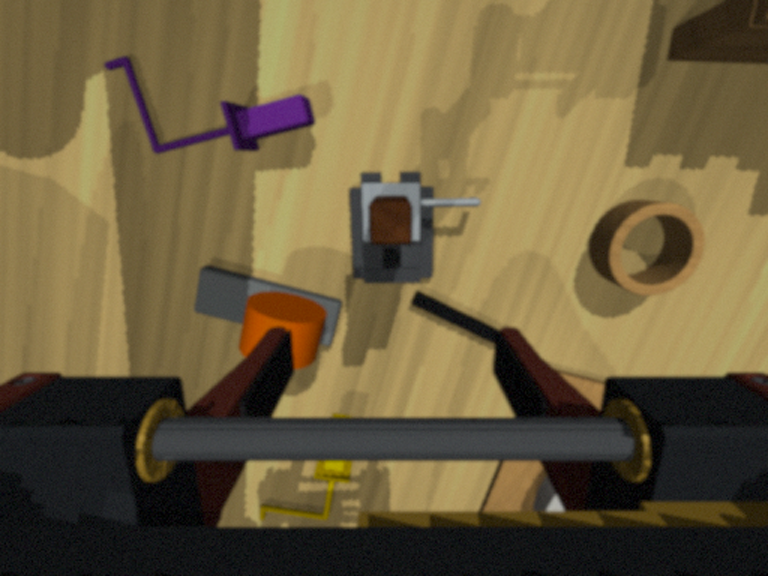

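The wrist view shows the handle top centre at about (391,221) (×1.5), with the foot, guard and prongs all square to the gripper. The toe is at (478,202).

```bash
python3 - <<'E'
from h import *
import pickle
c=pickle.load(open("w2.pkl","rb"));P=lambda u,v,z:onz(c,u/1.5,v/1.5,z)
im=cv2.resize(c["color"],None,fx=1.5,fy=1.5,interpolation=cv2.INTER_CUBIC)[150:290,330:500].astype(int)
b,g,r=im[...,0],im[...,1],im[...,2]
m=((r-b>25)&(r<140)&(r>50)).astype(np.uint8)[30:105,30:95]
ys,xs=np.nonzero(m);x0,y0=360,180
print("brown",xs.min()+x0,xs.max()+x0,ys.min()+y0,ys.max()+y0, np.median(xs)+x0)
print("rowprof r at col391",r[40:100:3,61])
h=P(391,221.5,210);print("handle",h)
a=P(425,203.5,43);t=P(474,202.5,43);d=t-a;print("foot yaw",np.degrees(np.arctan2(d[1],d[0])))
d=P(421,183,140)-P(361,183.5,140);print("guard edge yaw",np.degrees(np.arctan2(d[1],d[0])),np.linalg.norm(d))
d=P(371,172,134)-P(371,183,134);print("toe",P(479,202.5,35))
s=get_state();print(s["position"],s["eef_rot"]);dd=h-s["position"]
print("tool shift",R.from_euler("xyz",s["eef_rot"],degrees=True).inv().apply(dd))
E
```

```text
brown 360 424 180 243 391.0
rowprof r at col391 [129 123  75  46  60  67  68  61  62  65  67  71  68  70  70  65  73  68
  41  26]
handle [ 406.31851651 -318.42632515  210.        ]
foot yaw 16.582322306678535
guard edge yaw 15.897037809843184 44.772073548047715
toe [ 491.51215553 -295.95272024   35.        ]
[ 418.75176875 -360.60734791  290.88266571] [ 1.79965279e+02 -2.03094522e-02  1.05548916e+02]
tool shift [43.94147624 -0.72015692 80.89782503]
```

Request:
drive_tool:
  moves:
    - {"jaw":87,"x":22,"y":-0.5,"z":0,"wx":0,"wy":0,"wz":0}
    - {"jaw":87,"x":22,"y":-0.5,"z":15,"wx":0,"wy":0,"wz":0}
    - {"jaw":87,"x":0,"y":0,"z":40,"wx":0,"wy":0,"wz":0}
    - {"jaw":87,"x":0,"y":0,"z":40,"wx":0,"wy":0,"wz":0}
    - {"jaw":87,"x":0,"y":0,"z":25,"wx":0,"wy":0,"wz":0}
    - {"jaw":87,"x":0,"y":0,"z":15,"wx":0,"wy":0,"wz":0}
    - {"jaw":87,"x":0,"y":0,"z":0,"wx":0,"wy":0,"wz":0}
    - {"jaw":87,"x":0,"y":0,"z":0,"wx":0,"wy":0,"wz":0}

```text
time_s: 5.0
position: [406.7, -318.9, 156.7]
eef_rot: [180.0, 0.1, 105.7]
wrist_force: [-0.2, 0.4, 0.4]
finger_gap: 0.991
```

```bash
python3 - <<'E'
from h import *
c=wrist();s=imaging.camera("side")
k=c["color"]
cv2.imwrite("pics/w3.png",np.hstack([cv2.resize(k[100:340,160:384],(448,480)),cv2.resize(s["color"][190:310,200:288],(352,480))]));print(get_state()["position"],get_state()["wrist_force"])
E
```

```text
[ 406.67187278 -319.35151828  156.83690476] [-0.18697483 -0.07887688  0.93073186]
```

View pics/w3.png

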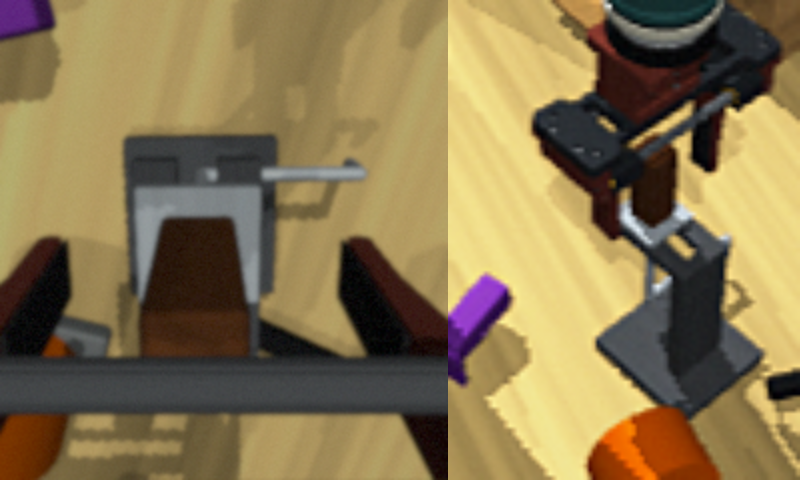

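The handle stands between the fingers, about 1.5 mm towards -y of the tool. I'll correct for that and close the gripper.

Request:
drive_tool:
  moves:
    - {"jaw":87,"x":0,"y":-1.5,"z":0,"wx":0,"wy":0,"wz":0}
    - {"jaw":20,"x":0,"y":0,"z":0,"wx":0,"wy":0,"wz":0}
    - {"jaw":20,"x":0,"y":0,"z":0,"wx":0,"wy":0,"wz":0}
    - {"jaw":20,"x":0,"y":0,"z":0,"wx":0,"wy":0,"wz":0}
    - {"jaw":20,"x":0,"y":0,"z":0,"wx":0,"wy":0,"wz":0}
    - {"jaw":20,"x":0,"y":0,"z":0,"wx":0,"wy":0,"wz":0}
    - {"jaw":20,"x":0,"y":0,"z":0,"wx":0,"wy":0,"wz":0}
    - {"jaw":20,"x":0,"y":0,"z":0,"wx":0,"wy":0,"wz":0}
  grip_force: 50

```text
time_s: 6.1
position: [404.5, -319.2, 155.7]
eef_rot: [-180.0, 0.0, 105.6]
wrist_force: [0.3, -0.3, -0.2]
finger_gap: 0.295
```

```bash
python3 - <<'E'
from h import *
s=get_state();print(s)
E
```

```text
{'time_s': 6.1, 'qpos': array([-4.59644907e+01,  1.79392671e+01,  1.01509077e+02, -5.97328973e-03,
        6.05492188e+01, -6.15923715e+01]), 'qd': array([-0.01427389,  0.02960015,  0.08055972,  0.01124   , -0.04804889,
        0.03735097]), 'effort': array([ 1.25395306e-02, -4.43591988e+01, -2.28775513e+01, -2.42454735e-03,
        1.03731570e-01, -1.52838678e-02]), 'position': array([ 404.46773891, -319.24742122,  155.66826698]), 'eef_rot': array([-1.79996584e+02,  4.61769649e-03,  1.05630818e+02]), 'wrist_force': array([ 0.29176091, -0.3436698 , -0.1953459 ]), 'ft_torque': array([-0.07772365,  0.05537553, -0.00963883]), 'finger_gap': 0.29544290916299343}
```

Request:
drive_tool:
  moves:
    - {"jaw":20,"x":0,"y":0,"z":-8,"wx":0,"wy":0,"wz":0}
    - {"jaw":20,"x":0,"y":0,"z":-7,"wx":0,"wy":0,"wz":0}
    - {"jaw":20,"x":0,"y":0,"z":0,"wx":0,"wy":0,"wz":0}
    - {"jaw":20,"x":0,"y":0,"z":0,"wx":0,"wy":0,"wz":0}

```text
time_s: 6.6
position: [404.4, -319.2, 170.8]
eef_rot: [-180.0, 0.0, 105.6]
wrist_force: [-0.3, 0.2, -2.4]
finger_gap: 0.293
```

Request:
drive_tool:
  moves:
    - {"jaw":20,"x":10,"y":0,"z":0,"wx":0,"wy":0,"wz":0}
    - {"jaw":20,"x":20,"y":0,"z":0,"wx":0,"wy":0,"wz":0}
    - {"jaw":20,"x":25,"y":0,"z":0,"wx":0,"wy":0,"wz":0}
    - {"jaw":20,"x":25,"y":0,"z":0,"wx":0,"wy":0,"wz":0}
    - {"jaw":20,"x":25,"y":0,"z":0,"wx":0,"wy":0,"wz":0}
    - {"jaw":20,"x":25,"y":0,"z":0,"wx":0,"wy":0,"wz":0}
    - {"jaw":20,"x":0,"y":0,"z":-14,"wx":0,"wy":0,"wz":0}
    - {"jaw":20,"x":0,"y":0,"z":-14,"wx":0,"wy":0,"wz":0}
    - {"jaw":20,"x":0,"y":0,"z":0,"wx":0,"wy":0,"wz":0}

```text
time_s: 7.72
position: [370.0, -193.7, 199.5]
eef_rot: [179.9, 0.1, 105.7]
wrist_force: [0.8, -0.4, -1.9]
finger_gap: 0.294
```

Request:
drive_tool:
  moves:
    - {"jaw":20,"x":31,"y":27,"z":0,"wx":0,"wy":0,"wz":0}
    - {"jaw":20,"x":31,"y":27,"z":0,"wx":0,"wy":0,"wz":0}
    - {"jaw":20,"x":31,"y":27,"z":0,"wx":0,"wy":0,"wz":0}
    - {"jaw":20,"x":31,"y":27,"z":0,"wx":0,"wy":0,"wz":0}
    - {"jaw":20,"x":31,"y":27,"z":0,"wx":0,"wy":0,"wz":1.2}
    - {"jaw":20,"x":0,"y":0,"z":0,"wx":0,"wy":0,"wz":0}
    - {"jaw":20,"x":0,"y":0,"z":0,"wx":0,"wy":0,"wz":0}

```text
time_s: 8.6
position: [456.8, -8.3, 198.0]
eef_rot: [-179.9, -0.0, 104.5]
wrist_force: [1.7, 0.4, -3.3]
finger_gap: 0.295
```

```bash
python3 - <<'E'
from h import *
import pickle
c=wrist();s=imaging.camera("side");t=imaging.camera("top");pickle.dump((c,s,t),open("w4.pkl","wb"))
k=c["color"]
cv2.imwrite("pics/w4.png",np.hstack([cv2.resize(k[40:280,150:374],(448,480)),cv2.resize(s["color"][110:230,190:278],(352,480))]));print(get_state()["position"],get_state()["wrist_force"])
E
```

```text
[457.04419282  -9.14785179 198.43451966] [-0.12463626  0.15052819 -2.55855777]
```

View pics/w4.png

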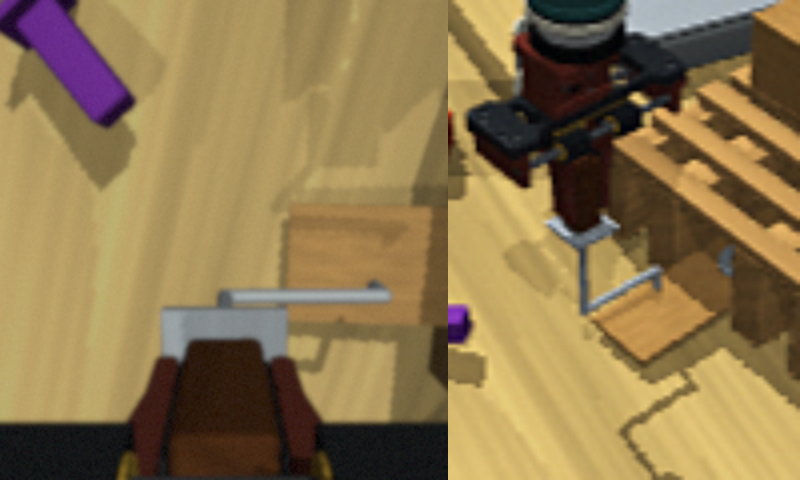

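```bash
python3 - <<'E'
from h import *
import pickle
c,s,t=pickle.load(open("w4.pkl","rb"));P=lambda u,v,z:onz(c,150+u/2,40+v/2,z)
yw=np.radians(14.4)
def pal(p): return np.array([np.cos(yw)*p[0]+np.sin(yw)*p[1]-588.1,-np.sin(yw)*p[0]+np.cos(yw)*p[1]+118,p[2]])
print("foot end",P(390,295,81),pal(P(390,295,81)));print("foot start",pal(P(222,297,81)))
for z in (15,25,35):
  a,b=pal(P(290,205,z)),pal(P(288,318,z));e,f=pal(P(440,206,z)),pal(P(440,323,z));print(z,a,b,b[1]-a[1],e,f,e[1]-f[1])
p=np.array([457.0,-9.1]);print("TCP pal",pal([*p,0]),"toe expected x",pal([*p,0])[0]+85)
# sheet end corner nearest side cam: two-view triangulation (side crop 4x at 190,110)
sc=(190+(645-448)/4,110+362/4);print(sc)
print("corner tri", [ (pal(q),e) for q,e in [tri(c,(150+288/2,40+318/2),s,sc)]])
sc=(190+(592-448)/4,110+315/4)
print("corner2 tri", [ (pal(q),e) for q,e in [tri(c,(150+290/2,40+205/2),s,sc)]])
E
```

```text
foot end [543.64697926  13.65204704  81.        ] [-58.13756425  -3.97636305  81.        ]
foot start [-147.50444325   -5.18752992   81.        ]
15 [-105.04529165   37.05739086   15.        ] [-103.85840864  -37.31351395   15.        ] -74.37090480557188 [-10.71243197  36.52462964  15.        ] [ -2.32658578 -40.67410778  15.        ] 77.1987374247159
25 [-106.23895528   38.0013925    25.        ] [-105.08648517  -34.21317644   25.        ] -72.2145689395785 [-14.64121532  37.48407835  25.        ] [ -6.49851127 -37.47633205  25.        ] 74.96041039678053
35 [-107.43261891   38.94539414   35.        ] [-106.31456169  -31.11283894   35.        ] -70.05823307358506 [-18.56999868  38.44352705  35.        ] [-10.67043677 -34.27855632  35.        ] 72.72208336884512
TCP pal [-147.72057334   -4.4653852     0.        ] toe expected x -62.72057333741577
(239.25, 200.5)
corner tri [(array([-103.9195126 ,  -37.08271059,   15.81551676]), np.float64(0.08691572106108816))]
corner2 tri [(array([-105.67378442,   37.60130259,   22.16483168]), np.float64(0.5193336641697466))]
```

Request:
drive_tool:
  moves:
    - {"jaw":20,"x":-1,"y":27,"z":0,"wx":0,"wy":0,"wz":0}
    - {"jaw":20,"x":0,"y":27,"z":0,"wx":0,"wy":0,"wz":0}
    - {"jaw":20,"x":0,"y":27,"z":0,"wx":0,"wy":0,"wz":0}
    - {"jaw":20,"x":0,"y":29,"z":0,"wx":0,"wy":0,"wz":0}
    - {"jaw":20,"x":0,"y":0,"z":6,"wx":0,"wy":0,"wz":0}
    - {"jaw":20,"x":0,"y":0,"z":6,"wx":0,"wy":0,"wz":0}
    - {"jaw":20,"x":0,"y":0,"z":0,"wx":0,"wy":0,"wz":0}
    - {"jaw":20,"x":0,"y":0,"z":0,"wx":0,"wy":0,"wz":0}

```text
time_s: 9.75
position: [563.7, 17.8, 186.7]
eef_rot: [-180.0, -0.0, 104.4]
wrist_force: [-0.2, 0.0, -3.1]
finger_gap: 0.292
```

```bash
python3 - <<'E'
from h import *
import pickle
F=[];Z=[]
s=get_state();print(s["position"],s["eef_rot"],s["wrist_force"],s["ft_torque"])
c=wrist();t=imaging.camera("top");pickle.dump((c,t),open("w5.pkl","wb"))
k=c["color"];a=get_state();print(a["position"],a["wrist_force"],a["ft_torque"])
cv2.imwrite("pics/w5.png",np.hstack([cv2.resize(k[60:260,250:430],(540,600),interpolation=cv2.INTER_CUBIC),cv2.resize(t["color"][120:200,185:220],(260,600),interpolation=cv2.INTER_CUBIC)]))
E
```

```text
[563.70298587  17.78933323 186.65367202] [-1.79966194e+02 -2.89809065e-03  1.04407890e+02] [-0.19110945  0.02268529 -3.12762862] [-0.04873915  0.04824892 -0.00908597]
[564.24933892  17.87123621 186.97381425] [ 1.13293602 -0.50035883 -3.41649377] [-0.02773215  0.06020642 -0.00110511]
```

View pics/w5.png

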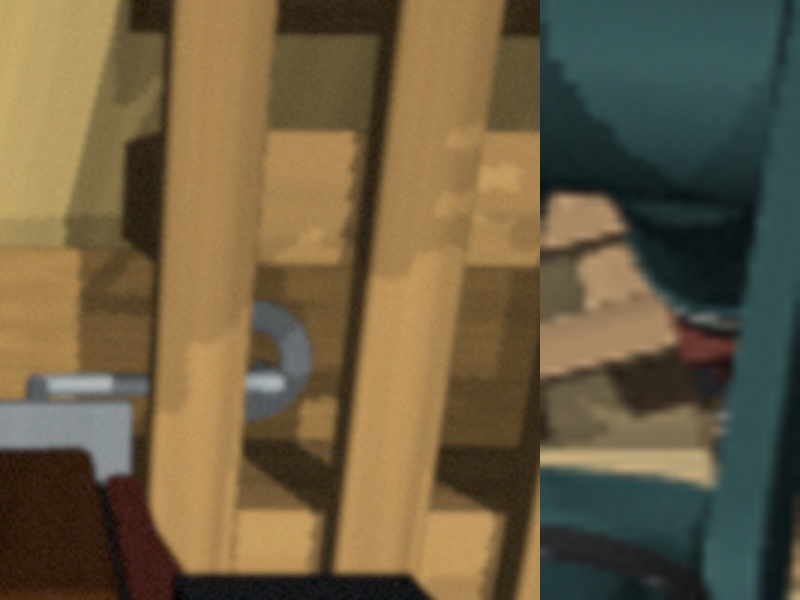

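```bash
python3 - <<'E'
from h import *
import pickle
c,t=pickle.load(open("w5.pkl","rb"));P=lambda u,v,z:onz(c,250+u/3,60+v/3,z)
yw=np.radians(14.4)
def pal(p): return np.array([np.cos(yw)*p[0]+np.sin(yw)*p[1]-588.1,-np.sin(yw)*p[0]+np.cos(yw)*p[1]+118,p[2]])
print("foot end",pal(P(287,382,70)));print("ring right",pal(P(313,357,34)),"top",pal(P(268,300,34)),"bot",pal(P(262,418,34)),"hole r",pal(P(283,360,34)))
print("tcp",pal([564,17.85,0]))
E
```

```text
foot end [52.59160119 -5.12544872 70.        ]
ring right [73.53288073 -4.37464223 34.        ] top [53.95076419 18.36927994 34.        ] bot [ 55.20122551 -29.69174616  34.        ] hole r [61.73828757 -5.58892766 34.        ]
tcp [-37.37998264  -4.97188693   0.        ]
```

The toe sits over the hole centre to within about 1 mm, so I'll lower it by feel.

Request:
drive_tool:
  moves:
    - {"jaw":20,"x":0,"y":0,"z":5,"wx":0,"wy":0,"wz":0}
    - {"jaw":20,"x":0,"y":0,"z":5,"wx":0,"wy":0,"wz":0}
    - {"jaw":20,"x":0,"y":0,"z":2,"wx":0,"wy":0,"wz":0}
    - {"jaw":20,"x":0,"y":0,"z":0,"wx":0,"wy":0,"wz":0}
    - {"jaw":20,"x":0,"y":0,"z":0,"wx":0,"wy":0,"wz":0}

```text
time_s: 10.48
position: [564.6, 18.0, 174.7]
eef_rot: [180.0, 0.0, 104.4]
wrist_force: [1.6, 0.4, -2.6]
finger_gap: 0.296
```

Request:
drive_tool:
  moves:
    - {"jaw":20,"x":0,"y":0,"z":1,"wx":0,"wy":0,"wz":0}
    - {"jaw":20,"x":0,"y":0,"z":0,"wx":0,"wy":0,"wz":0}

```text
time_s: 10.72
position: [564.5, 18.0, 173.7]
eef_rot: [-180.0, 0.0, 104.4]
wrist_force: [-0.1, -1.0, -3.1]
finger_gap: 0.294
```

Request:
drive_tool:
  moves:
    - {"jaw":20,"x":0,"y":0,"z":1,"wx":0,"wy":0,"wz":0}
    - {"jaw":20,"x":0,"y":0,"z":0,"wx":0,"wy":0,"wz":0}

```text
time_s: 10.98
position: [564.4, 18.0, 172.6]
eef_rot: [-180.0, 0.0, 104.4]
wrist_force: [0.5, -0.2, -2.9]
finger_gap: 0.293
```

Request:
drive_tool:
  moves:
    - {"jaw":20,"x":0,"y":0,"z":1,"wx":0,"wy":0,"wz":0}
    - {"jaw":20,"x":0,"y":0,"z":0,"wx":0,"wy":0,"wz":0}
    - {"jaw":20,"x":0,"y":0,"z":0,"wx":0,"wy":0,"wz":0}

```text
time_s: 11.35
position: [564.4, 18.0, 171.6]
eef_rot: [-180.0, 0.0, 104.4]
wrist_force: [0.6, 0.3, -3.0]
finger_gap: 0.293
```

```bash
cat > f.py <<'E'
from h import *
# averaged force (one side-camera call = 0.05 s passes); few samples
v=[]
for i in range(4):
    s=get_state();v.append(np.r_[s["position"],s["wrist_force"],s["ft_torque"]]);imaging.camera("wrist")
v=np.array(v);print("mean",v.mean(0).round(2));print("std",v.std(0).round(2),s["time_s"])
E
python3 f.py
```

```text
mean [ 5.6448e+02  1.8010e+01  1.7169e+02 -7.0000e-02  5.2000e-01 -2.9000e+00
 -7.0000e-02  1.0000e-01  3.0000e-02]
std [0.03 0.01 0.02 0.7  0.57 0.34 0.01 0.02 0.05] 11.5
```

Request:
drive_tool:
  moves:
    - {"jaw":20,"x":0,"y":0,"z":1,"wx":0,"wy":0,"wz":0}
    - {"jaw":20,"x":0,"y":0,"z":0,"wx":0,"wy":0,"wz":0}

```text
time_s: 11.8
position: [564.4, 18.0, 170.6]
eef_rot: [-180.0, 0.0, 104.4]
wrist_force: [-0.1, -0.1, -3.3]
finger_gap: 0.292
```

```bash
python3 f.py
```

```text
mean [ 5.6442e+02  1.8020e+01  1.7062e+02 -2.0000e-02 -1.7000e-01 -3.4200e+00
 -6.0000e-02  7.0000e-02  1.0000e-02]
std [0.03 0.02 0.02 0.07 0.46 0.31 0.04 0.04 0.02] 11.95
```

Request:
drive_tool:
  moves:
    - {"jaw":20,"x":0,"y":0,"z":1,"wx":0,"wy":0,"wz":0}
    - {"jaw":20,"x":0,"y":0,"z":0,"wx":0,"wy":0,"wz":0}

```text
time_s: 12.25
position: [564.6, 18.0, 169.7]
eef_rot: [180.0, 0.0, 104.4]
wrist_force: [0.1, -0.4, -1.8]
finger_gap: 0.295
```

```bash
python3 f.py
```

```text
mean [ 5.6458e+02  1.8020e+01  1.6973e+02  4.9000e-01  1.0000e-02 -1.6800e+00
 -3.0000e-02 -0.0000e+00  1.0000e-02]
std [0.01 0.   0.03 0.3  0.3  0.38 0.01 0.02 0.03] 12.4
```

Request:
drive_tool:
  moves:
    - {"jaw":20,"x":0,"y":0,"z":0.4,"wx":0,"wy":0,"wz":0}
    - {"jaw":20,"x":0,"y":-3,"z":0.15,"wx":0,"wy":0,"wz":0}
    - {"jaw":20,"x":0,"y":-4,"z":0.2,"wx":0,"wy":0,"wz":0}
    - {"jaw":20,"x":0,"y":0,"z":0,"wx":0,"wy":0,"wz":0}

```text
time_s: 12.95
position: [556.8, 16.1, 168.8]
eef_rot: [-179.9, 0.0, 104.4]
wrist_force: [-0.8, -0.5, -1.8]
finger_gap: 0.294
```

```bash
python3 f.py
```

```text
mean [ 5.5700e+02  1.6170e+01  1.6881e+02 -2.8000e-01 -2.6000e-01 -1.0700e+00
 -1.4000e-01  2.1000e-01 -3.0000e-02]
std [0.15 0.04 0.01 0.43 0.5  0.56 0.04 0.02 0.02] 13.1
```

Request:
drive_tool:
  moves:
    - {"jaw":20,"x":0,"y":-4,"z":0.3,"wx":0,"wy":0,"wz":0}
    - {"jaw":20,"x":0,"y":-4,"z":0.3,"wx":0,"wy":0,"wz":0}
    - {"jaw":20,"x":0,"y":-4,"z":0.3,"wx":0,"wy":0,"wz":0}
    - {"jaw":20,"x":0,"y":0,"z":0,"wx":0,"wy":0,"wz":0}

```text
time_s: 13.65
position: [545.3, 13.1, 167.9]
eef_rot: [-179.9, 0.0, 104.4]
wrist_force: [-1.3, -0.2, -2.1]
finger_gap: 0.293
```

```bash
python3 f.py
```

```text
mean [ 5.4545e+02  1.3200e+01  1.6792e+02 -6.8000e-01 -4.0000e-01 -1.7500e+00
 -1.2000e-01  1.9000e-01 -2.0000e-02]
std [0.13 0.05 0.02 0.42 0.81 0.26 0.02 0.01 0.02] 13.8
```

Request:
drive_tool:
  moves:
    - {"jaw":20,"x":0,"y":-4,"z":0.6,"wx":0,"wy":0,"wz":0}
    - {"jaw":20,"x":0,"y":-4,"z":0.5,"wx":0,"wy":0,"wz":0}
    - {"jaw":20,"x":0,"y":-4,"z":0.5,"wx":0,"wy":0,"wz":0}
    - {"jaw":20,"x":0,"y":-4,"z":0.4,"wx":0,"wy":0,"wz":0}
    - {"jaw":20,"x":0,"y":0,"z":0,"wx":0,"wy":0,"wz":0}

```text
time_s: 14.48
position: [529.7, 9.1, 166.0]
eef_rot: [-179.9, 0.0, 104.4]
wrist_force: [0.3, -0.3, -0.7]
finger_gap: 0.297
```

```bash
python3 f.py
```

```text
mean [ 5.2978e+02  9.1100e+00  1.6592e+02 -8.2000e-01 -6.8000e-01 -1.3000e-01
 -2.4000e-01  1.7000e-01 -7.0000e-02]
std [0.06 0.02 0.04 0.77 0.45 0.42 0.04 0.06 0.02] 14.625
```

Request:
drive_tool:
  moves:
    - {"jaw":20,"x":0,"y":-4,"z":0.3,"wx":0,"wy":0,"wz":0}
    - {"jaw":20,"x":0,"y":-4,"z":0.3,"wx":0,"wy":0,"wz":0}
    - {"jaw":20,"x":0,"y":-4,"z":0.3,"wx":0,"wy":0,"wz":0}
    - {"jaw":20,"x":0,"y":-4,"z":0.3,"wx":0,"wy":0,"wz":0}
    - {"jaw":20,"x":0,"y":-4,"z":0.3,"wx":0,"wy":0,"wz":0}
    - {"jaw":20,"x":0,"y":0,"z":0,"wx":0,"wy":0,"wz":0}

```text
time_s: 15.42
position: [510.1, 4.1, 164.3]
eef_rot: [-179.9, -0.0, 104.4]
wrist_force: [-1.2, -1.0, -0.1]
finger_gap: 0.295
```

```bash
python3 f.py; python3 - <<'E'
from h import *
import pickle
c=wrist();s=imaging.camera("side");pickle.dump((c,s),open("w6.pkl","wb"))
cv2.imwrite("pics/w6.png",np.hstack([cv2.resize(c["color"][60:260,220:400],(540,600),interpolation=cv2.INTER_CUBIC),cv2.resize(s["color"][140:220,220:255],(260,600),interpolation=cv2.INTER_CUBIC)]))
E
```

```text
mean [ 5.1012e+02  4.1400e+00  1.6428e+02 -1.0100e+00 -9.1000e-01 -1.2000e-01
 -2.7000e-01  2.7000e-01 -4.0000e-02]
std [0.04 0.02 0.03 0.28 0.21 0.45 0.04 0.12 0.04] 15.575
```

View pics/w6.png

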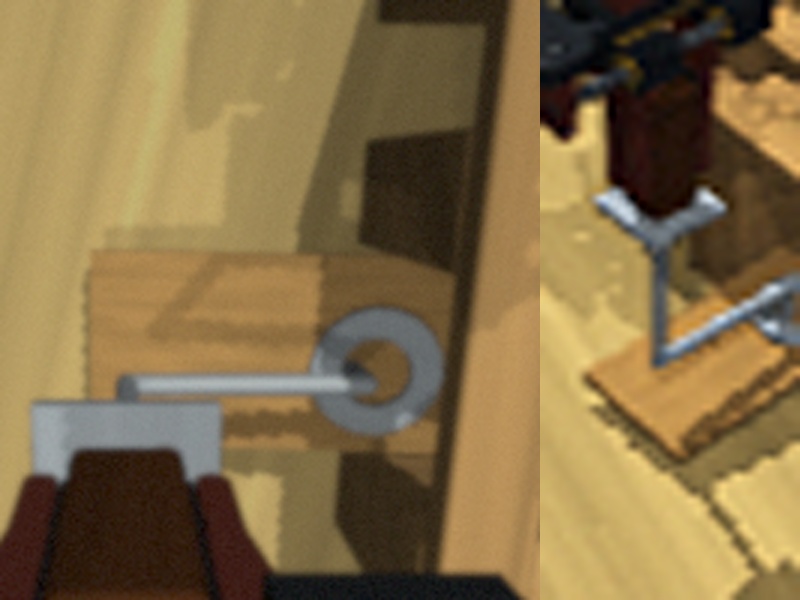

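The ring is hooked on the toe (toe at (360,380), ring centre at (378,370)) and following. I'll continue drawing it out.

Request:
drive_tool:
  moves:
    - {"jaw":20,"x":0,"y":-4,"z":0.33,"wx":0,"wy":0,"wz":0}
    - {"jaw":20,"x":0,"y":-4,"z":0.33,"wx":0,"wy":0,"wz":0}
    - {"jaw":20,"x":0,"y":-4,"z":0.33,"wx":0,"wy":0,"wz":0}
    - {"jaw":20,"x":0,"y":-4,"z":0.33,"wx":0,"wy":0,"wz":0}
    - {"jaw":20,"x":0,"y":-4,"z":0.33,"wx":0,"wy":0,"wz":0}
    - {"jaw":20,"x":0,"y":0,"z":0,"wx":0,"wy":0,"wz":0}

```text
time_s: 16.48
position: [490.7, -0.9, 162.7]
eef_rot: [-179.9, -0.0, 104.4]
wrist_force: [-0.3, -0.9, -0.7]
finger_gap: 0.298
```

```bash
python3 f.py
```

```text
mean [ 4.9080e+02 -8.4000e-01  1.6266e+02 -9.8000e-01 -8.4000e-01 -6.2000e-01
 -3.0000e-01  2.0000e-01 -3.0000e-02]
std [0.06 0.02 0.03 0.42 0.05 0.19 0.02 0.08 0.02] 16.625
```

Request:
drive_tool:
  moves:
    - {"jaw":20,"x":0,"y":-4,"z":0.37,"wx":0,"wy":0,"wz":0}
    - {"jaw":20,"x":0,"y":-4,"z":0.37,"wx":0,"wy":0,"wz":0}
    - {"jaw":20,"x":0,"y":-4,"z":0.37,"wx":0,"wy":0,"wz":0}
    - {"jaw":20,"x":0,"y":-4,"z":0.35,"wx":0,"wy":0,"wz":0}
    - {"jaw":20,"x":0,"y":-4,"z":0.35,"wx":0,"wy":0,"wz":0}
    - {"jaw":20,"x":0,"y":0,"z":0,"wx":0,"wy":0,"wz":0}

```text
time_s: 17.42
position: [471.3, -5.8, 160.9]
eef_rot: [-179.9, -0.0, 104.4]
wrist_force: [-1.1, -0.8, 0.7]
finger_gap: 0.295
```

```bash
python3 f.py
```

```text
mean [ 4.7139e+02 -5.8200e+00  1.6084e+02 -1.2300e+00 -7.7000e-01 -1.0000e-02
 -3.0000e-01  1.5000e-01 -6.0000e-02]
std [0.04 0.01 0.04 0.41 0.21 0.44 0.07 0.1  0.04] 17.575
```

Request:
drive_tool:
  moves:
    - {"jaw":20,"x":0,"y":-4,"z":0.3,"wx":0,"wy":0,"wz":0}
    - {"jaw":20,"x":0,"y":-4,"z":0.33,"wx":0,"wy":0,"wz":0}
    - {"jaw":20,"x":0,"y":-4,"z":0.33,"wx":0,"wy":0,"wz":0}
    - {"jaw":20,"x":0,"y":-4,"z":0.33,"wx":0,"wy":0,"wz":0}
    - {"jaw":20,"x":0,"y":0,"z":0,"wx":0,"wy":0,"wz":0}

```text
time_s: 18.25
position: [455.8, -9.8, 159.6]
eef_rot: [-179.9, -0.0, 104.4]
wrist_force: [0.1, -0.3, -1.2]
finger_gap: 0.295
```

```bash
python3 f.py; python3 - <<'E'
from h import *
import pickle
c=wrist();pickle.dump(c,open("w7.pkl","wb"))
cv2.imwrite("pics/w7.png",cv2.resize(c["color"][60:260,200:440],(720,600),interpolation=cv2.INTER_CUBIC))
E
```

```text
mean [ 4.5590e+02 -9.7800e+00  1.5955e+02 -7.4000e-01 -8.5000e-01  2.7000e-01
 -2.9000e-01  1.4000e-01 -5.0000e-02]
std [0.05 0.02 0.02 0.86 0.54 0.88 0.03 0.11 0.03] 18.4
```

View pics/w7.png

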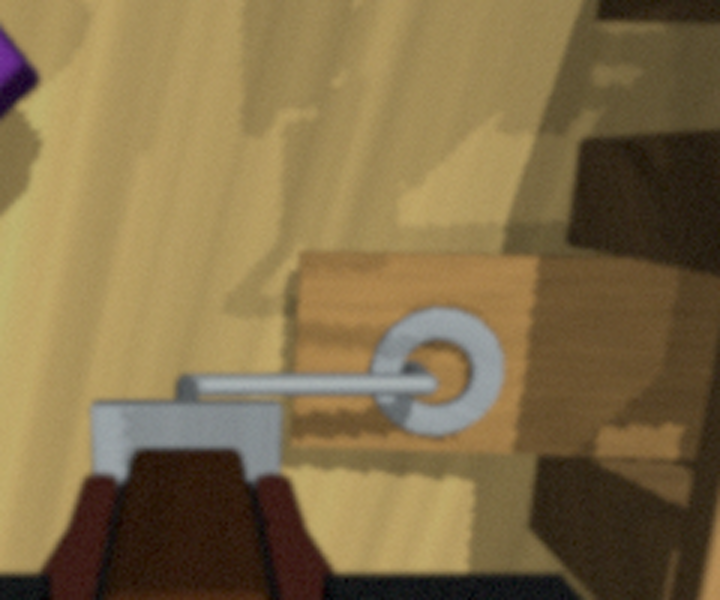

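```bash
cat >> h.py <<'E'
yw=np.radians(14.4)
def pal(p): return np.array([np.cos(yw)*p[0]+np.sin(yw)*p[1]-588.1,-np.sin(yw)*p[0]+np.cos(yw)*p[1]+118,p[2]])
E
python3 - <<'E'
from h import *
import pickle
c=pickle.load(open("w7.pkl","rb"));P=lambda u,v,z:pal(onz(c,200+u/3,60+v/3,z))
print(P(438,371,24),P(372,372,24),P(504,372,24),"sheet end",P(300,350,18))
E
```

```text
[-52.81874638  -5.59286115  24.        ] [-77.63212788  -5.98875053  24.        ] [-27.94964007  -5.97290816  24.        ] sheet end [-104.21707553    1.14999127   18.        ]
```

The ring centre is 53 mm in front of the mouth, with its whole outline clear. Next I'll unhook and lift.

Request:
drive_tool:
  moves:
    - {"jaw":20,"x":0,"y":4,"z":-1,"wx":0,"wy":0,"wz":0}
    - {"jaw":20,"x":0,"y":3,"z":-1.5,"wx":0,"wy":0,"wz":0}
    - {"jaw":20,"x":0,"y":0,"z":-5,"wx":0,"wy":0,"wz":0}
    - {"jaw":20,"x":0,"y":0,"z":-8,"wx":0,"wy":0,"wz":0}
    - {"jaw":20,"x":0,"y":0,"z":-12,"wx":0,"wy":0,"wz":0}
    - {"jaw":20,"x":0,"y":0,"z":-12,"wx":0,"wy":0,"wz":0}
    - {"jaw":20,"x":0,"y":0,"z":0,"wx":0,"wy":0,"wz":0}

```text
time_s: 19.38
position: [464.8, -8.1, 200.7]
eef_rot: [179.8, 0.1, 104.4]
wrist_force: [-0.0, -0.0, -2.2]
finger_gap: 0.292
```

```bash
python3 f.py; python3 - <<'E'
from h import *
import pickle
c=wrist();s=imaging.camera("side");pickle.dump((c,s),open("w8.pkl","wb"))
k=c["color"][60:260,200:400];g=cv2.cvtColor(k,cv2.COLOR_BGR2HSV)
m=((g[...,1]<70)&(g[...,2]>90)).astype(np.uint8)
n,l,st,ce=cv2.connectedComponentsWithStats(m)
for i in range(1,n):
    if st[i,4]>80: print(st[i],ce[i]+[200,60],pal(onz(c,*(ce[i]+[200,60]),22)))
E
```

```text
mean [ 4.6408e+02 -7.9500e+00  1.9985e+02 -3.8000e-01 -1.5000e-01 -2.5100e+00
 -9.0000e-02  6.0000e-02 -1.0000e-02]
std [0.48 0.08 0.57 0.53 0.28 0.28 0.02 0.03 0.01] 19.525
[  30   97  121   64 2684] [290.28539493 191.10991058] [-103.14045368  -25.94897986   22.        ]
```

Request:
drive_tool:
  moves:
    - {"jaw":20,"x":-31.3,"y":-27.5,"z":0,"wx":0,"wy":0,"wz":0}
    - {"jaw":20,"x":-31.3,"y":-27.5,"z":0,"wx":0,"wy":0,"wz":0}
    - {"jaw":20,"x":-31.3,"y":-27.5,"z":0,"wx":0,"wy":0,"wz":0}
    - {"jaw":20,"x":-31.3,"y":-27.5,"z":0,"wx":0,"wy":0,"wz":0}
    - {"jaw":20,"x":-31.3,"y":-27.5,"z":0,"wx":0,"wy":0,"wz":-1.2}
    - {"jaw":20,"x":0,"y":0,"z":14,"wx":0,"wy":0,"wz":0}
    - {"jaw":20,"x":0,"y":0,"z":14,"wx":0,"wy":0,"wz":0}
    - {"jaw":20,"x":0,"y":0,"z":0,"wx":0,"wy":0,"wz":0}
    - {"jaw":20,"x":0,"y":0,"z":0,"wx":0,"wy":0,"wz":0}
    - {"jaw":20,"x":0,"y":0,"z":0,"wx":0,"wy":0,"wz":0}

```text
time_s: 20.92
position: [370.0, -193.9, 171.8]
eef_rot: [180.0, 0.1, 105.7]
wrist_force: [0.3, -0.1, -3.1]
finger_gap: 0.289
```

```bash
python3 f.py; python3 - <<'E'
from h import *
s=get_state();print(s["eef_rot"])
d=np.array([404.47,-319.24,155.67])-s["position"];print(R.from_euler("xyz",s["eef_rot"],degrees=True).inv().apply(d))
E
```

```text
mean [ 3.6997e+02 -1.9382e+02  1.7173e+02 -1.0000e-02  1.2000e-01 -3.1000e+00
 -6.0000e-02  5.0000e-02 -2.0000e-02]
std [0.07 0.04 0.06 0.56 0.21 0.2  0.04 0.02 0.02] 21.075
[1.79981588e+02 3.40818647e-02 1.05647969e+02]
[-130.19047089   -0.48157292   15.98548174]
```

Request:
drive_tool:
  moves:
    - {"jaw":20,"x":-20,"y":-0.5,"z":0,"wx":0,"wy":0,"wz":0}
    - {"jaw":20,"x":-20,"y":0,"z":0,"wx":0,"wy":0,"wz":0}
    - {"jaw":20,"x":-20,"y":0,"z":0,"wx":0,"wy":0,"wz":0}
    - {"jaw":20,"x":0,"y":0,"z":0,"wx":0,"wy":0,"wz":0}
    - {"jaw":20,"x":0,"y":0,"z":0,"wx":0,"wy":0,"wz":0}

```text
time_s: 21.75
position: [384.8, -251.4, 170.9]
eef_rot: [-180.0, -0.1, 105.6]
wrist_force: [-0.2, 0.5, -3.1]
finger_gap: 0.292
```

```bash
python3 - <<'E'
from h import *
import pickle
c=wrist();s=imaging.camera("side");pickle.dump((c,s),open("w9.pkl","wb"))
cv2.imwrite("pics/w9.png",np.hstack([cv2.resize(c["color"][100:300,180:330],(450,600),interpolation=cv2.INTER_CUBIC),cv2.resize(s["color"][200:310,200:264],(350,600),interpolation=cv2.INTER_CUBIC)]))
s=get_state();print(s["position"],s["eef_rot"])
E
```

```text
[ 384.72547298 -250.90438508  171.05402144] [-1.79966489e+02 -5.83176405e-02  1.05637141e+02]
```

View pics/w9.png

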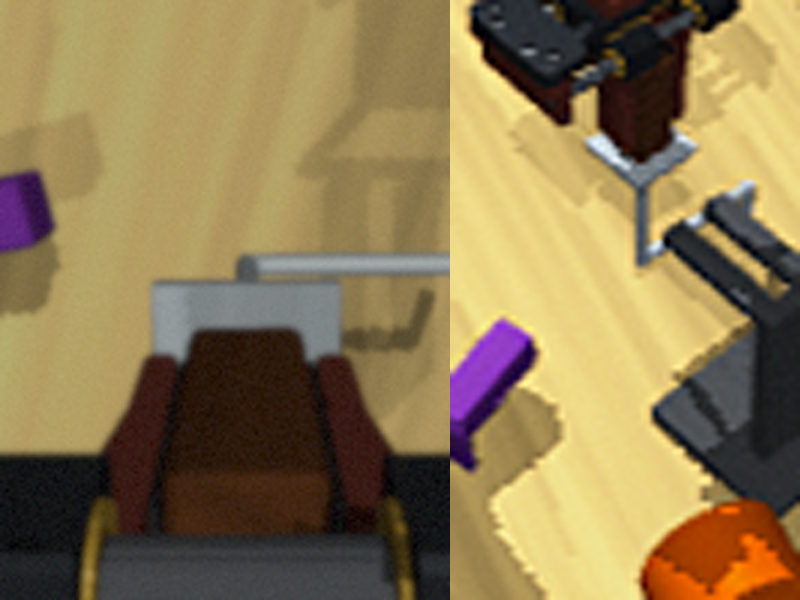

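Request:
drive_tool:
  moves:
    - {"jaw":20,"x":-15,"y":0.4,"z":0,"wx":0,"wy":0,"wz":0}
    - {"jaw":20,"x":-15,"y":0,"z":0,"wx":0,"wy":0,"wz":0}
    - {"jaw":20,"x":-15,"y":0,"z":0,"wx":0,"wy":0,"wz":0}
    - {"jaw":20,"x":0,"y":0,"z":0,"wx":0,"wy":0,"wz":0}
    - {"jaw":20,"x":0,"y":0,"z":0,"wx":0,"wy":0,"wz":0}

```text
time_s: 22.48
position: [397.4, -294.6, 171.0]
eef_rot: [-180.0, -0.1, 105.6]
wrist_force: [0.7, 1.0, -3.5]
finger_gap: 0.293
```

```bash
python3 f.py; python3 - <<'E'
from h import *
s=get_state();print(s["eef_rot"])
d=np.array([404.47,-319.24,155.67])-s["position"];print(R.from_euler("xyz",s["eef_rot"],degrees=True).inv().apply(d))
E
```

```text
mean [ 3.9741e+02 -2.9440e+02  1.7111e+02  2.6000e-01  5.1000e-01 -2.7200e+00
 -5.0000e-02  8.0000e-02 -1.0000e-02]
std [0.04 0.14 0.06 0.3  0.86 0.51 0.03 0.02 0.03] 22.625
[-1.79985897e+02 -1.58014989e-02  1.05648613e+02]
[-2.58191271e+01 -1.44038872e-02  1.55962779e+01]
```

Request:
drive_tool:
  moves:
    - {"jaw":20,"x":-13,"y":0,"z":0,"wx":0,"wy":0,"wz":0}
    - {"jaw":20,"x":-12.8,"y":0,"z":0,"wx":0,"wy":0,"wz":0}
    - {"jaw":20,"x":0,"y":0,"z":0,"wx":0,"wy":0,"wz":0}
    - {"jaw":20,"x":0,"y":0,"z":5,"wx":0,"wy":0,"wz":0}
    - {"jaw":20,"x":0,"y":0,"z":5,"wx":0,"wy":0,"wz":0}
    - {"jaw":20,"x":0,"y":0,"z":3,"wx":0,"wy":0,"wz":0}
    - {"jaw":20,"x":0,"y":0,"z":0,"wx":0,"wy":0,"wz":0}

```text
time_s: 23.55
position: [404.5, -319.3, 157.9]
eef_rot: [-180.0, -0.0, 105.6]
wrist_force: [0.2, -0.0, -2.7]
finger_gap: 0.293
```

Request:
drive_tool:
  moves:
    - {"jaw":20,"x":0,"y":0,"z":1.2,"wx":0,"wy":0,"wz":0}
    - {"jaw":20,"x":0,"y":0,"z":0,"wx":0,"wy":0,"wz":0}

```text
time_s: 23.8
position: [404.8, -319.7, 157.2]
eef_rot: [180.0, 0.0, 105.6]
wrist_force: [-0.3, -0.4, -3.2]
finger_gap: 0.292
```

```bash
python3 f.py
```

```text
mean [ 4.0478e+02 -3.1975e+02  1.5720e+02  1.9000e-01 -2.5000e-01 -3.1200e+00
 -7.0000e-02  5.0000e-02  1.0000e-02]
std [0.01 0.03 0.02 0.29 0.38 0.21 0.04 0.04 0.02] 23.95
```

Request:
drive_tool:
  moves:
    - {"jaw":20,"x":0,"y":0,"z":0.8,"wx":0,"wy":0,"wz":0}
    - {"jaw":20,"x":0,"y":0,"z":0,"wx":0,"wy":0,"wz":0}

```text
time_s: 24.25
position: [404.7, -319.7, 156.2]
eef_rot: [-180.0, -0.0, 105.6]
wrist_force: [-0.0, -0.8, -2.8]
finger_gap: 0.297
```

Request:
drive_tool:
  moves:
    - {"jaw":20,"x":0,"y":0,"z":0.5,"wx":0,"wy":0,"wz":0}
    - {"jaw":20,"x":0,"y":0,"z":0,"wx":0,"wy":0,"wz":0}

```text
time_s: 24.5
position: [404.7, -319.7, 155.8]
eef_rot: [-180.0, 0.0, 105.6]
wrist_force: [0.8, 0.1, -3.0]
finger_gap: 0.292
```

```bash
python3 f.py
```

```text
mean [ 4.0471e+02 -3.1970e+02  1.5579e+02  3.5000e-01 -3.2000e-01 -2.9300e+00
 -8.0000e-02  9.0000e-02 -0.0000e+00]
std [0.01 0.01 0.01 0.32 0.37 0.12 0.02 0.02 0.02] 24.65
```

Request:
drive_tool:
  moves:
    - {"jaw":20,"x":0,"y":0,"z":0.5,"wx":0,"wy":0,"wz":0}
    - {"jaw":20,"x":0,"y":0,"z":0,"wx":0,"wy":0,"wz":0}

```text
time_s: 24.95
position: [404.8, -319.8, 155.7]
eef_rot: [180.0, 0.0, 105.6]
wrist_force: [-1.0, 0.6, 2.8]
finger_gap: 0.296
```

```bash
python3 f.py
```

```text
mean [ 4.0478e+02 -3.1977e+02  1.5566e+02 -1.4700e+00  1.1600e+00  3.8600e+00
  1.8000e-01  3.1000e-01  2.0000e-02]
std [0.02 0.01 0.02 0.39 0.39 0.64 0.03 0.02 0.  ] 25.1
```

Seated at the same height as before. I'll release it.

Request:
drive_tool:
  moves:
    - {"jaw":20,"x":0,"y":0,"z":-0.3,"wx":0,"wy":0,"wz":0}
    - {"jaw":20,"x":0,"y":0,"z":0,"wx":0,"wy":0,"wz":0}
    - {"jaw":32,"x":0,"y":0,"z":0,"wx":0,"wy":0,"wz":0}
    - {"jaw":60,"x":0,"y":0,"z":0,"wx":0,"wy":0,"wz":0}
    - {"jaw":87,"x":0,"y":0,"z":0,"wx":0,"wy":0,"wz":0}
    - {"jaw":87,"x":0,"y":0,"z":0,"wx":0,"wy":0,"wz":0}
    - {"jaw":87,"x":0,"y":0,"z":0,"wx":0,"wy":0,"wz":0}
    - {"jaw":87,"x":0,"y":0,"z":0,"wx":0,"wy":0,"wz":0}

```text
time_s: 26.15
position: [404.7, -319.7, 155.6]
eef_rot: [-180.0, 0.0, 105.6]
wrist_force: [0.8, -0.8, 0.8]
finger_gap: 0.893
```

Request:
drive_tool:
  moves:
    - {"jaw":87,"x":0,"y":0,"z":-15,"wx":0,"wy":0,"wz":0}
    - {"jaw":87,"x":0,"y":0,"z":-40,"wx":0,"wy":0,"wz":0}
    - {"jaw":87,"x":0,"y":0,"z":-40,"wx":0,"wy":0,"wz":0}
    - {"jaw":87,"x":0,"y":0,"z":-40,"wx":0,"wy":0,"wz":0}
    - {"jaw":87,"x":-45,"y":0,"z":0,"wx":0,"wy":0,"wz":0}
    - {"jaw":87,"x":-45,"y":0,"z":0,"wx":0,"wy":0,"wz":0}
    - {"jaw":87,"x":0,"y":0,"z":0,"wx":0,"wy":0,"wz":0}
    - {"jaw":87,"x":0,"y":0,"z":0,"wx":0,"wy":0,"wz":0}

```text
time_s: 27.15
position: [428.6, -405.8, 290.9]
eef_rot: [-180.0, -0.0, 105.6]
wrist_force: [0.6, 1.5, 0.1]
finger_gap: 0.991
```

```bash
python3 - <<'E'
from h import *
t=imaging.camera("top");s=imaging.camera("side")
r=lambda im,w,h:cv2.resize(im,(w,h),interpolation=cv2.INTER_CUBIC)
a=np.hstack([r(t["color"][140:230,160:360],800,360)])
b=np.hstack([r(s["color"][205:285,215:295],240,240),r(s["color"][150:240,200:410],560,240)])
cv2.imwrite("pics/end.png",np.vstack([a,b]));print(get_state()["position"],get_state()["wrist_force"])
import pickle;pickle.dump((t,s),open("e.pkl","wb"))
E
```

```text
[ 428.61762531 -405.19624536  290.92644517] [-0.47714075 -0.49367764 -0.5100885 ]
```

View pics/end.png

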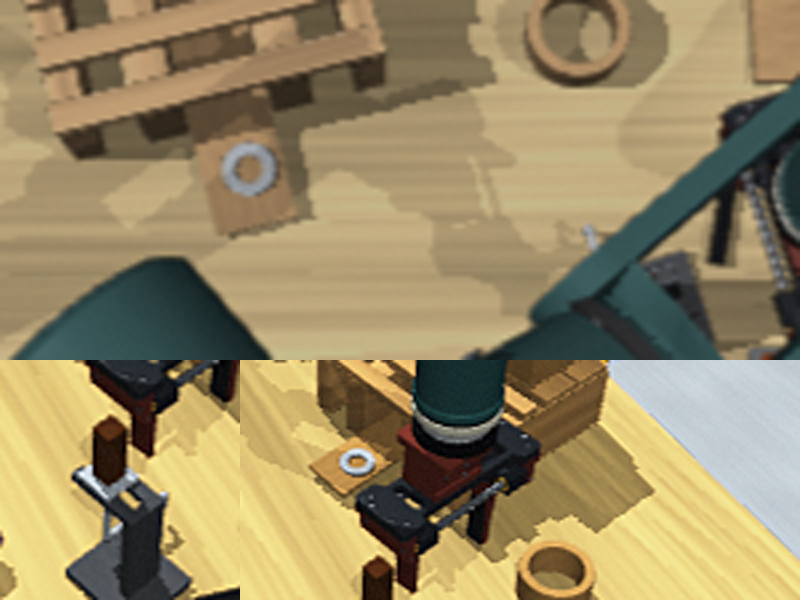

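The ring lies on the sheet in front of the pallet at top-view pixel (222,182). The hook hangs upright with its handle top at side-view pixel (251.7,227), the same as at the start.

```bash
python3 - <<'E'
from h import *
import pickle
from bench import order
t,s=pickle.load(open("e.pkl","rb"));t0=pickle.load(open("cs.pkl","rb"))["side"]
print("ring",pal(onz(t,222,182,23)))
a=t0["color"][222:265,235:275].astype(int)-s["color"][222:265,235:275];print("side diff near hook",np.abs(a).mean())
print(order.hand_in())
E
```

```text
ring [-55.38456767  -7.92576717  23.        ]
side diff near hook 29.964341085271318
the job is handed in; nothing more can be done
None
```

I drew the ring out with the hook and hung the hook back on its stand, then handed the job in after about 27 s of the 72 s. No verdict was reported.

- **Drawing:** The toe went down inside the ring's hole and touched the sheet about 48 mm inside the gap. I drew it out about 115 mm down a slope of about 0.085 rad. The estimated force was about 1.2 to 3.2 N, checked every 8 to 20 mm against the hook's weight in air, with about 0.5 N of noise. I did not read it continuously.
- **Ring at the end:** It lies about 53 to 55 mm in front of the mouth and 6 to 8 mm off the middle line. Its nearest edge is about 28 mm clear of the pallet.
- **Hook at the end:** It was set down within about 0.6 mm of where it was gripped. In the side view it hangs upright, with the handle top within 1 pixel of its first place. The gripper is open and clear of it.
- **Check that disagreed:** A pixel comparison of the hook area before and after gave a mean difference of 30. I put this down to the arm and its shadow now being in that crop, but did not check further.
- **Not measured:** I did not measure the bystanders' positions at the end. The tape roll looks unmoved, and no move went near the others.

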